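Stand the plate blank in the tacking jig and clamp it

TASK

Take the plain dark steel plate out of the yellow sloped rack, stand it upright on one of its short edges on the blue tacking jig, centred along the fence in the gap between fence and pad and parallel to them, and let go so that it stands by itself. Then turn the jig's red knob clockwise until it clicks over, so that the pad clamps the plate flat against the fence. Leave the carton in the rack, and the pipe offcut and the spray can where they stand.

Things in the scene. Friction and masses are not known exactly. Their poses are not given: they have to be found in the camera images.
- plate: Plain dark steel plate, 55 (own x) x 70 (own y) x 10 mm (own z), about 0.3 kg. Origin: centre of one 55 x 70 face, the body lies on own z 0 to +10 mm. At first it leans in one rack bay on a short edge, top edge towards the robot and 79 mm above the table: own +y runs up the slope (35 deg from vertical), own +z up and away from the robot.
- rack: Fixed yellow rack, two bays of 70 mm at 73 mm pitch along own y, base 110 x 149 mm (own x -40 to +70), to 50 mm high. Origin on the table under its middle, own x away from the robot. Parts lean 35 deg from vertical, tops to own -x, on a rest that backs only their lower 30 mm; fins beside the bays reach 26 mm up the slope. The plate's upper 40 mm is free on both faces.
- jig: Fixed blue tacking jig, base 85 (own x) x 175 (own y) x 10 mm. Origin on the table under its middle, own z up. Steel fence 64 mm wide, its working face at own y +60 mm looking to -y. Grey cam housing 50 x 54 mm round own (0, -50), top at 36 mm, carries the red knob; a rubber-faced pad on a rod comes out of it. Fence and pad end 41 mm above the table.
- stand (a point): Point on top of the jig's base plate (10 mm above the table) where the middle of the plate's short edge shall stand: centre of the open 24 mm gap, 12 mm from the fence face, on the white scribed line. Axes as the jig: own y square to fence and pad faces, own x along them.
- pad: Clamping pad, 36 mm wide, 28 mm high, lower edge 2.5 mm above the base plate. Origin at the centre of its rubber face, own y towards the fence. Knob open: face 24 mm from the fence. Turning the knob drives it 17 mm towards the fence; its spring yields and presses the plate with about 3.5 N.
- knob (a joint): Turn of the red knob about the vertical, rad: 0 open, 1.2 fully clamped, growing clockwise seen from above; starts open, 0 to 0.15. A spring detent holds it open with about 0.2 N m, less as it nears 0.6; past 0.6 it snaps over to 1.1 to 1.2 and stays, short of that it springs back when let go.
- knob_grip (a point): On the knob's axis at the height to grip, 58 mm above the table, 98 mm from stand. The grip is an upright red bar 46 mm long (own x), 13 mm wide (own y), 44 to 70 mm above the table, on a black disc of 22 mm radius whose top is at 44 mm. Turns with the knob.
- carton: Bystander: small cream and green carton 45 x 75 x 26 mm that leans in the other bay of the rack (same slope). Origin at the centre of its 45 x 75 underside, own y up the slope. Stays there.
- can: Bystander: spray can, 67 mm diameter, 200 mm high, blue with red cap, stands behind rack and jig; origin at the centre of its foot.
- pipe: Bystander: grey pipe offcut standing on end, 42 mm diameter, 80 mm high, between rack and jig; origin at the centre of its foot.
Things that resemble listed ones, but are neither listed nor needed, are in the scene too. There is more than one size of the plate; the job needs the larger.

How it is judged:
On the way, in this order (a step that is already met when the one before it is completed fails the run):
1. the plate stands upright on a short edge on the jig, in the gap between fence and pad, and has been let go ((angle between plate's own y axis and vertical below 0.07 rad or angle between plate's own y axis and vertical above 3.07 rad) and horizontal distance between plate and stand below 0.022 m and x of plate in the frame of stand between -0.013 and 0.013 m and z of plate in the frame of stand between 0.032 and 0.038 m and angle between the z axis of plate and the y axis of jig, either way round below 0.2 rad and value of joint knob below 0.5 rad and contact force between the fingers and plate below 0.1 N), for 0.3 s.
2. the knob has clicked over (value of joint knob above 1 rad), for 0.2 s.
At the end, for the whole second after the job is handed in: The plate stands at rest on a short edge on the jig's base, upright within 0.05 rad, its centre within 15 mm of the middle of the fence, parallel to the fence within 0.05 rad, pressed by the pad with more than 1.5 N, and the knob is past 1.0 rad (clicked over) ((angle between plate's own y axis and vertical below 0.05 rad or angle between plate's own y axis and vertical above 3.09 rad) and x of plate in the frame of stand between -0.015 and 0.015 m and z of plate in the frame of stand between 0.032 and 0.038 m and angle between the z axis of plate and the y axis of jig, either way round below 0.05 rad and contact force between pad and plate above 1.5 N and value of joint knob above 1 rad and linear speed of plate below 0.01 m/s); the robot touches nothing.
It fails at once if the carton in the rack is moved by more than 25 mm (distance of carton from where it was at the start of the episode above 0.025 m).
It fails at once if the pipe offcut or the spray can is moved by more than 25 mm or knocked over (distance of any of pipe, can from where it was at the start of the episode above 0.025 m or angle between any of can, pipe's own z axis and vertical above 0.5 rad).
It also fails if it takes over 53 s, if anything falls off the work surface, if the arm or the gripper's body presses on something with over 40 N, if the wrist force passes 120 N, or if a joint passes its speed limit or range.

ROBOT

A 6-joint arm with a two-finger parallel gripper is mounted at the origin on a cart in front of the work surface, level with it; the furniture and walls round the work are solid. World frame = base frame: x ahead of the robot, y to its left, z up, the work surface at z = 0. Lengths are in m, angles in rad, forces in N, time in s.
With the tool pointing down it reaches from about 0.35 to 0.775 m from the base axis. Payload 5.5 kg.
Tool frame: the origin (TCP) lies midway between the tips of the shut fingers; the grasp point (between the pads) lies 19 mm behind it; z points along the fingers, y is the line along which they close (so a half turn about z gives the same grasp; the last joint's range is limited). The gripper opens to 85 mm and grips with 20 to 120 N. Pads are 22 mm wide; open, the fingers measure 114 mm over their backs; the gripper's body (76 mm by 85 mm) begins 54 mm behind the grasp point. The pads swing forward as they close: fully open they stand 13 mm farther back than shut.
Start: joints at [1.005, 0.313, 0.046, 1.304, 0, 1.431], TCP at [0.238, 0.524, 0.231] pointing down, gripper open.
Joint ranges: [-2.76, 2.76], [-0.86, 1.69], [-1.03, 1.26], [-2.2, 2.34], [-1.47, 1.5], [-3.14, 3.14]. Speed limits (rad/s): [2.57, 2.57, 3.14, 3.14, 3.14, 3.14].

INTERFACE

Orientations are given as a unit quaternion [w, x, y, z].
In Python, from workcell import env gives the robot as it stands. The module is installed in compiled form; this text tells all that it offers.
- The arm moves only by the tool carry_out, never from a script. Its argument "series" is a list of rows, each an object with "delta_rot": the turn, a rotation vector about the world's x, y, z normalised to -1 to 1, where 1 is 0.1 rad, a list of three; "travel": the shift along the world's x, y, z normalised to -1 to 1, where 1 is 0.025 m, a list of three; "fingers": the closure, from -1 (fully open) to 1 (shut). In form: [{"delta_rot": [ax, ay, az], "travel": [tx, ty, tz], "fingers": fingers}, ...]. A call has 1 to 5 rows; each row shifts and turns the commanded pose from where the row before left it; what a row does not reach is not made up. A row lasts 1/8 s, in which the tool goes at most 62.5 mm and 10.7 degrees, less where a joint would pass 70% of its speed; a pose out of reach is approached as far as the arm can. A call with a number of a shift or a turn outside -1 to 1 is refused whole. A call with a gripper value outside its range is refused whole. The fingers move at their own pace and stop on an object; "squeeze" is the grip in N (left out, the last holds). Time passes only in rows, so rows that do not move let the fingers close. It gives the time, the measured TCP pose, the force, the opening and the grip force at its end, in the units of the state.
- env.get_state(): the state, without advancing time (a new reading comes with each control period).
- env.read_camera(name): name is "side" or "top" or "wrist"; returns a dict with "color" (400x640x3 uint8, red, green, blue), "fx", "fy", "cx", "cy" (pixels), "D" ([k1, k2, p1, p2, k3] as OpenCV has them; the pictures are not rectified), "world_from_camera" (4x4, takes a point from camera to world coordinates); the wrist camera has in their place "hand_eye" (4x4, takes a point from camera to tool coordinates, whose origin is the TCP and whose axes are the flange's). Camera axes: x right, y up, looking along -z (the intrinsics and any distortion apply to the point x, -y, -z); pixel columns grow to the right and rows downward; lengths in m; the calibration is good to about 2 mm. A picture is of the moment at which its call begins: read the wrist's pose just before it. There is no depth.
- env.hand_in(): hands the job in; it is judged then, once.
The state is a dict: "clock": time; "joint_pos": joint angles; "qvel": joint speeds; "tau": joint torques, N m; "tcp_pos": TCP position; "orientation": TCP orientation; "wrist_force": force on the tool from outside, world axes, zero at the start; "ft_torque": the same for the moment, N m; "finger_gap": finger opening in m; "grip_force": force on a finger pad.
Only numpy, scipy, OpenCV 4.12 (cv2) and the standard library are available. Lean on these libraries where they do the work, as an engineer would, in place of code of your own. Each camera call takes 0.05 s, during which the arm holds its last target. There are 200 camera calls.

## Working session

There is one attempt and no reset: what is moved stays moved. The work goes in short steps, Python scripts to look and compute and a tool call to move; the robot and the scene stay as the last step left them, time stands still between calls to the robot, and variables do not carry over. Pictures are saved under pics/ and viewed, at most 10 in all, crops included, and the job is handed in when it is done.

Besides the shell and the picture viewer there is one more tool, called after ">>>" as name(argument=value, ...) on one line, values as JSON. carry_out: Moves the arm, as the interface text tells. Its arguments: {"type":"object","properties":{"series":{"type":"array","items":{"type":"object","properties":{"delta_rot":{"type":"array","items":{"type":"number"}},"travel":{"type":"array","items":{"type":"number"}},"fingers":{"type":"number"}}}},"squeeze":{"type":"number"}},"required":["series"]}

```bash
mkdir -p pics
cat > h.py <<'E'
import numpy as np, cv2
from workcell import env
from scipy.spatial.transform import Rotation as R
def save(n,im): cv2.imwrite('pics/'+n,cv2.cvtColor(im,cv2.COLOR_RGB2BGR))
def ray(c,uv,T=None):
    K=np.array([[c['fx'],0,c['cx']],[0,c['fy'],c['cy']],[0,0,1.]])
    p=cv2.undistortPoints(np.array(uv,float).reshape(-1,1,2),K,np.array(c['D'],float)).reshape(-1,2)
    T=np.array(c['world_from_camera']) if T is None else T
    d=np.c_[p[:,0],-p[:,1],-np.ones(len(p))]@T[:3,:3].T
    return T[:3,3],d/np.linalg.norm(d,axis=1)[:,None]
def onz(c,uv,z,T=None):
    o,d=ray(c,uv,T); return o+d*((np.asarray(z)-o[2])/d[:,2])[:,None]
def wristT(s,c):
    T=np.eye(4);T[:3,:3]=R.from_quat(np.roll(s['orientation'],-1)).as_matrix();T[:3,3]=s['tcp_pos']
    return T@np.array(c['hand_eye'])
E
python3 - <<'E'
from h import *
for n in('top','side'):
    c=env.read_camera(n); save(n+'0.png',c['color']); print(n,np.round(c['world_from_camera'],3),c['fx'],c['D'])
s=env.get_state();print(s)
E
```

```text
top [[ 0.008  0.99  -0.142  0.464]
 [-1.     0.008 -0.004  0.147]
 [-0.003  0.142  0.99   0.93 ]
 [ 0.     0.     0.     1.   ]] 400.15643876066724 [-0.02635624  0.          0.          0.          0.        ]
side [[ 0.999  0.041 -0.019  0.562]
 [-0.039  0.563 -0.825 -0.588]
 [-0.023  0.825  0.564  0.574]
 [ 0.     0.     0.     1.   ]] 411.98465127506563 [0.01822844 0.         0.         0.         0.        ]
{'clock': 0.1, 'joint_pos': array([1.00542851e+00, 3.13933948e-01, 4.50935942e-02, 1.30362214e+00,
       1.59886586e-06, 1.43120180e+00]), 'qvel': array([-0.00029323, -0.00220696,  0.00261722,  0.00084364, -0.00091632,
        0.00072579]), 'tau': array([ 1.83012624e-03, -4.81724596e+01,  2.99244976e+01,  1.27151952e-02,
       -2.06924101e-04, -1.44246292e-05]), 'tcp_pos': array([0.23724381, 0.52326551, 0.23049355]), 'orientation': array([-2.88353534e-04,  2.11282184e-01,  9.77424751e-01, -7.81588521e-04]), 'wrist_force': array([0.20778821, 0.12603952, 0.38687035]), 'ft_torque': array([ 0.02566513,  0.03671708, -0.01119068]), 'grip_force': 0.0, 'finger_gap': 0.08531806837432648}
```

View pics/top0.png

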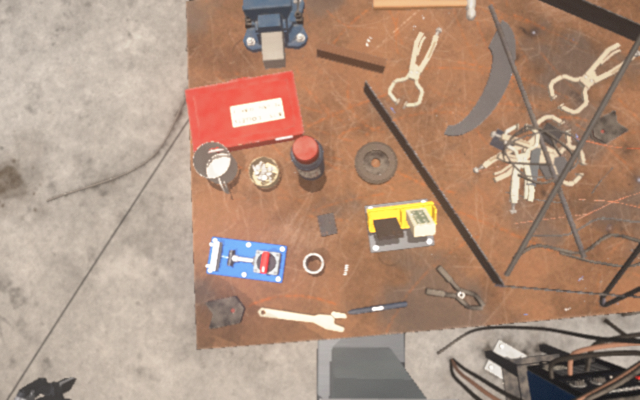

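View pics/side0.png

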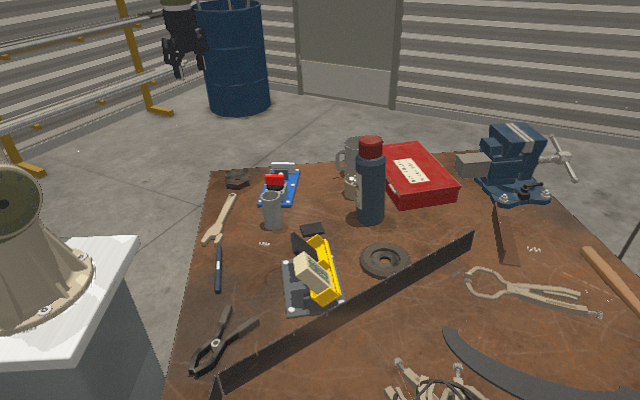

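The top view shows the rack at (402,226) with the plate at (386,229) and the carton at (421,223). The jig is at (246,260), with its fence at the left (215,255) and red knob at (267,262). The pipe is at (313,264) and the can at (308,155).

There are two candidates for the plate: the dark plate leaning in the rack at (386,229), and a small dark plate flat on the table at (326,222). The one in the rack fits. I'll confirm it in an enlarged crop.

Run:
```python
from h import *
t=cv2.imread('pics/top0.png')
a=cv2.resize(t[190:260,355:450],None,fx=6,fy=6,interpolation=cv2.INTER_CUBIC)
b=cv2.resize(t[230:290,200:295],None,fx=6,fy=6,interpolation=cv2.INTER_CUBIC)[:180*2]
im=np.vstack([a[:, :570],b[:,:570]]); print(im.shape); cv2.imwrite('pics/crop1.png',cv2.resize(im,None,fx=.75,fy=.75))
c=env.read_camera('top')
print(onz(c,[[206,238],[286,243],[208,276],[284,282],[386,229],[421,223],[368,250],[435,248],[313,264],[308,150]],[.01,.01,.01,.01,.06,.06,0,0,.08,.2]).round(3))
```

```text
(780, 570, 3)
[[ 0.507  0.421  0.01 ]
 [ 0.497  0.237  0.01 ]
 [ 0.421  0.412  0.01 ]
 [ 0.409  0.239  0.01 ]
 [ 0.527  0.015  0.06 ]
 [ 0.541 -0.062  0.06 ]
 [ 0.483  0.048  0.   ]
 [ 0.488 -0.107  0.   ]
 [ 0.451  0.172  0.08 ]
 [ 0.664  0.18   0.2  ]]
```

View pics/crop1.png

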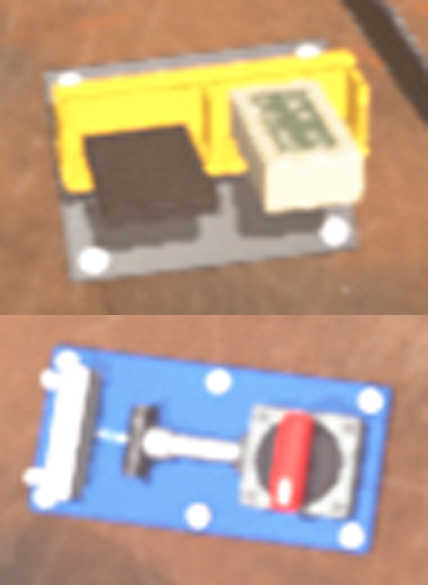

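The crop confirms it: the wide plain dark plate leans in the left bay beside the cream carton. The jig's knob bar lies across the jig at (267,262). Next I'll move the wrist camera over the jig to measure, then over the rack.

Run:
```python
from h import *
s=env.get_state();c=env.read_camera('wrist'); print(np.round(c['hand_eye'],3),c['fx'],c['cx'],c['cy'],c['D'])
T=wristT(s,c); print(T.round(3)); print(onz(c,[[320,200],[0,0],[640,0],[0,400],[640,400]],0,T).round(3))
```

```text
[[-0.     0.958  0.288  0.071]
 [ 1.     0.    -0.001  0.001]
 [-0.001  0.288 -0.958 -0.142]
 [ 0.     0.     0.     1.   ]] 343.3667387564305 316.4605019626543 198.85670110272466 [0.00607562 0.         0.         0.         0.        ]
[[ 0.413 -0.872 -0.262  0.173]
 [ 0.911  0.396  0.12   0.554]
 [-0.001 -0.288  0.958  0.373]
 [ 0.     0.     0.     1.   ]]
[[ 0.278  0.51   0.   ]
 [-0.033  0.313  0.   ]
 [ 0.221  0.872  0.   ]
 [ 0.357 -0.005  0.   ]
 [ 0.717  0.79   0.   ]]
```

>>> carry_out(series=[{"travel":[0.8,-1,0],"delta_rot":[0,0,0],"fingers":-1},{"travel":[1,-1,0],"delta_rot":[0,0,0],"fingers":-1},{"travel":[1,-1,0],"delta_rot":[0,0,0],"fingers":-1},{"travel":[1,-1,0.4],"delta_rot":[0,0,0],"fingers":-1},{"travel":[1,-1,0.4],"delta_rot":[0,0,0],"fingers":-1}])

```text
clock: 0.82
tcp_pos: [0.3581, 0.3977, 0.2513]
orientation: [-0.0, 0.211, 0.977, -0.0]
wrist_force: [0.5, 0.8, -0.0]
finger_gap: 0.0853
grip_force: 0.0
```

>>> carry_out(series=[{"travel":[1,-1,0.4],"delta_rot":[0,0,0],"fingers":-1},{"travel":[1,-1,0],"delta_rot":[0,0,0],"fingers":-1},{"travel":[0.3,0,0],"delta_rot":[0,0,0],"fingers":-1},{"travel":[0,0,0],"delta_rot":[0,0,0],"fingers":-1}])

```text
clock: 1.32
tcp_pos: [0.4152, 0.3488, 0.261]
orientation: [-0.0, 0.212, 0.977, -0.0]
wrist_force: [-0.5, -0.8, 0.5]
finger_gap: 0.0853
grip_force: 0.0
```

Run:
```python
from h import *
s=env.get_state();c=env.read_camera('wrist'); T=wristT(s,c); print(s['tcp_pos'])
save('w1.png',c['color']); np.savez('w1.npz',T=T,im=c['color'])
```

```text
[0.4151598  0.34879335 0.26097937]
```

View pics/w1.png

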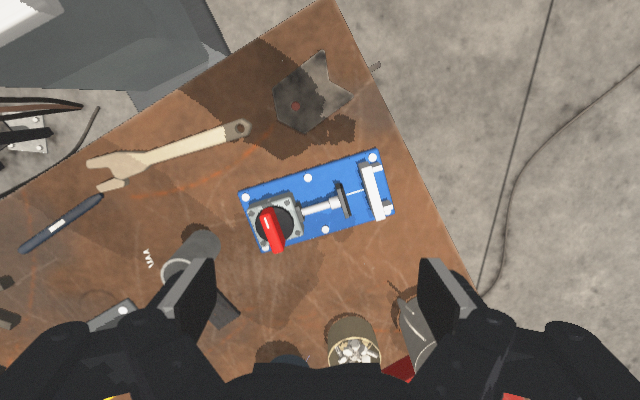

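The wrist view shows the whole jig: base corners near (240,188), (375,149), (394,213) and (266,252), fence at (373,190), scribed line at (355,190) and red bar at (270,229). I'll fit these features now.

```bash
cat > jig.py <<'E'
from h import *
d=np.load('w1.npz');W=env.read_camera('wrist');C=env.read_camera('top')
views={'wrist':(W,d['im'],d['T'],(225,130,405,265)),'top':(C,C['color'],np.array(C['world_from_camera']),(195,225,295,290))}
for n,(c,im,T,(x0,y0,x1,y1)) in views.items():
    hsv=cv2.cvtColor(im,cv2.COLOR_RGB2HSV); H,S,V=[hsv[...,i].astype(int) for i in range(3)]
    roi=np.zeros(H.shape,bool);roi[y0:y1,x0:x1]=1
    blue=(roi&(H>100)&(H<125)&(S>130)&(V>60)); red=roi&((H<6)|(H>174))&(S>170)&(V>110)
    p=np.argwhere(blue)[:,::-1]; P=onz(c,p,.01,T)[:,:2]
    r=cv2.minAreaRect((P*1000).astype(np.float32)); print(n,'blue rect mm',np.round(r[0],1),np.round(r[1],1),round(r[2],2))
    q=np.argwhere(red)[:,::-1]; Q=onz(c,q,.07,T)[:,:2]
    r=cv2.minAreaRect((Q*1000).astype(np.float32)); print('  red',len(q),np.round(r[0],1),np.round(r[1],1),round(r[2],2))
E
python3 jig.py
```

```text
wrist blue rect mm [461.9 328.6] [172.5  83.4] 83.29
  red 649 [453.7 282. ] [17.4 50.5] 83.74
top blue rect mm [459.  319.7] [156.3  76.6] 84.13
  red 9 [453.1 270.6] [ 0.9 31.8] 83.32
```

>>> carry_out(series=[{"travel":[0,-1,0],"delta_rot":[0,0,-1],"fingers":-1},{"travel":[0,-1,0],"delta_rot":[0,0,-1],"fingers":-1},{"travel":[0,-1,0],"delta_rot":[0,0,-1],"fingers":-1},{"travel":[0,-1,0],"delta_rot":[0,0,-1],"fingers":-1},{"travel":[0,-1,0],"delta_rot":[0,0,-1],"fingers":-1}])

```text
clock: 2.1
tcp_pos: [0.4143, 0.2237, 0.2614]
orientation: [-0.0, 0.447, 0.894, 0.0]
wrist_force: [0.3, -0.3, 0.2]
finger_gap: 0.0852
grip_force: 0.0
```

>>> carry_out(series=[{"travel":[0,-1,0],"delta_rot":[0,0,-1],"fingers":-1},{"travel":[0,-1,0],"delta_rot":[0,0,-1],"fingers":-1},{"travel":[0,-1,0],"delta_rot":[0,0,-1],"fingers":-1},{"travel":[0,-1,0],"delta_rot":[0,0,-1],"fingers":-1},{"travel":[0,-1,0],"delta_rot":[0,0,-1],"fingers":-1}])

```text
clock: 2.72
tcp_pos: [0.4145, 0.0988, 0.2614]
orientation: [0.0, 0.655, 0.756, 0.0]
wrist_force: [0.6, -0.4, 0.2]
finger_gap: 0.0856
grip_force: 0.0
```

>>> carry_out(series=[{"travel":[0.4,-1,0],"delta_rot":[0,0,-1],"fingers":-1},{"travel":[0.4,-1,0],"delta_rot":[0,0,-0.45],"fingers":-1},{"travel":[0,-0.6,0],"delta_rot":[0,0,0],"fingers":-1},{"travel":[0,0,0],"delta_rot":[0,0,0],"fingers":-1}])

```text
clock: 3.22
tcp_pos: [0.4346, 0.0337, 0.2613]
orientation: [-0.0, 0.707, 0.707, -0.0]
wrist_force: [0.6, 0.6, -1.0]
finger_gap: 0.0855
grip_force: 0.0
```

Run:
```python
from h import *
s=env.get_state();c=env.read_camera('wrist'); T=wristT(s,c); print(s['tcp_pos'],s['orientation'],s['joint_pos'])
save('w2.png',c['color']); np.savez('w2.npz',T=T,im=c['color'])
```

```text
[0.4345669  0.03368223 0.26126696] [-2.52712985e-04  7.07128806e-01  7.07084709e-01 -3.71006479e-05] [-1.07416006e-01  3.54018352e-02 -2.19392921e-01  1.31644175e+00
  2.59237442e-04  1.46344263e+00]
```

View pics/w2.png

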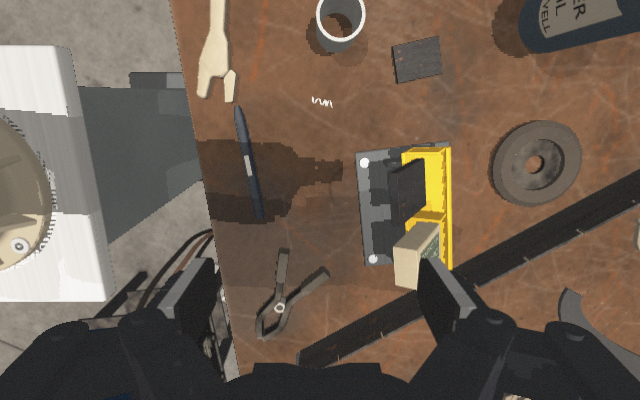

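The wrist view shows the rack with its base left corners at (357,153) and (365,265). The plate face is the dark quadrilateral around (408,190), and the carton is at (417,255). I'll enlarge this for the plate's corners.

Run:
```python
from h import *
im=np.load('w2.npz')['im'][135:275,345:465]
g=np.clip(im.astype(float)*1.8,0,255).astype(np.uint8)
g=cv2.resize(g,None,fx=4.25,fy=4.25,interpolation=cv2.INTER_CUBIC)
for k in range(0,120,20): cv2.putText(g,str(345+k),(int(k*4.25),10),0,.35,(0,255,0)); cv2.line(g,(int(k*4.25),0),(int(k*4.25),594),(0,255,0),1)
for k in range(0,140,20): cv2.putText(g,str(135+k),(0,int(k*4.25)+10),0,.35,(0,255,0)); cv2.line(g,(0,int(k*4.25)),(509,int(k*4.25)),(0,255,0),1)
save('w2c.png',g)
```

```text
(no output)
```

View pics/w2c.png

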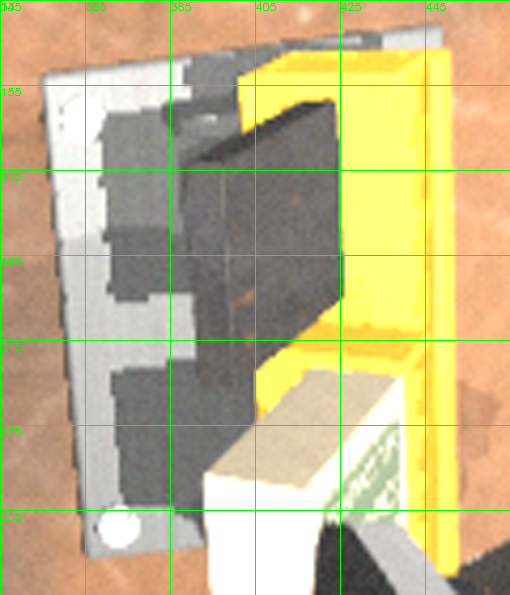

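Run:
```python
from h import *
d=np.load('w2.npz');c=env.read_camera('wrist');T=d['T']
px=[[388.5,172.6],[391.4,225.5],[397.5,171],[400.5,224],[424,158.5],[425.7,204.5],[355.5,153],[365,265.5],[449,141]]
z=[.0733,.0733,.079,.079,.0217,.0217,.0,.0,0]
P=onz(c,px,z,T)*1000; print(P.round(1))
for a,b in((0,1),(2,3),(0,2),(2,4),(3,5),(4,5),(6,7),(6,8)): v=P[b]-P[a];print(a,b,np.linalg.norm(v).round(1),np.degrees(np.arctan2(v[1],v[0])).round(1))
```

```text
[[ 507.4   34.9   73.3]
 [ 513.7  -20.6   73.3]
 [ 514.7   37.7   79. ]
 [ 521.4  -16.8   79. ]
 [ 557.2   39.7   21.7]
 [ 564.   -14.4   21.7]
 [ 482.7   42.5    0. ]
 [ 499.8 -104.6    0. ]
 [ 591.3   56.4    0. ]]
0 1 55.8 -83.5
2 3 54.9 -83.0
0 2 9.7 20.9
2 4 71.3 2.7
3 5 71.4 3.3
4 5 54.5 -82.8
6 7 148.1 -83.4
6 8 109.5 7.3
```

The measured sizes match: plate 55 × 71, rack 148 × 110. Rack yaw is +0.12 rad. The plate's top-edge middle is at (514, 10, 76) mm, so the grasp TCP is (532, 12, 50) mm, tilted 35°. I'll go to a point 100 mm back along the slope.

>>> carry_out(series=[{"travel":[0.2,-0.15,-0.65],"delta_rot":[0,0,0.6],"fingers":-0.3},{"travel":[0.2,-0.15,-0.65],"delta_rot":[0,0,0.6],"fingers":-0.3},{"travel":[0.2,-0.15,-0.65],"delta_rot":[0.105,-0.867,0],"fingers":-0.3},{"travel":[0.2,-0.15,-0.65],"delta_rot":[0.105,-0.867,0],"fingers":-0.3},{"travel":[0.2,-0.15,-0.65],"delta_rot":[0.105,-0.867,0],"fingers":-0.3}])

```text
clock: 3.95
tcp_pos: [0.46, 0.016, 0.1798]
orientation: [0.087, 0.657, 0.742, 0.099]
wrist_force: [-0.1, 1.0, 0.3]
finger_gap: 0.0558
grip_force: 0.0
```

>>> carry_out(series=[{"travel":[0.2,-0.15,-0.65],"delta_rot":[0.105,-0.867,0],"fingers":-0.3},{"travel":[0.2,-0.15,-0.65],"delta_rot":[0.105,-0.867,0],"fingers":-0.3},{"travel":[0.2,-0.1,-0.62],"delta_rot":[0.105,-0.867,0],"fingers":-0.3},{"travel":[0,0,0],"delta_rot":[0.105,-0.867,0],"fingers":-0.3},{"travel":[0,0,0],"delta_rot":[0,0,0],"fingers":-0.3}])

```text
clock: 4.58
tcp_pos: [0.4723, 0.0063, 0.1302]
orientation: [0.198, 0.633, 0.714, 0.225]
wrist_force: [0.1, -0.4, -0.6]
finger_gap: 0.0558
grip_force: 0.0
```

Run:
```python
from h import *
s=env.get_state();c=env.read_camera('wrist'); T=wristT(s,c); M=R.from_quat(np.roll(s['orientation'],-1)).as_matrix()
print(s['tcp_pos'].round(4),M.round(3),s['finger_gap'],s['joint_pos'].round(2))
r=np.array([.9928,.12,0]);s35,c35=np.sin(np.radians(35)),np.cos(np.radians(35))
G=np.c_[[-.12,.9928,0],r*c35+[0,0,s35],r*s35-[0,0,c35]]
print('rot err',(R.from_matrix(G)*R.from_matrix(M).inv()).as_rotvec().round(3),'to go/25mm',((np.array([.5325,.012,.050])-s['tcp_pos'])/.025).round(2))
save('w3.png',c['color'])
```

```text
[0.4723 0.0063 0.1302] [[-0.121  0.815  0.567]
 [ 0.993  0.098  0.07 ]
 [ 0.002  0.571 -0.821]] 0.05577048643830234 [-0.32 -0.23 -0.99  0.25  0.25  1.21]
rot err [-0.001 -0.003 -0.001] to go/25mm [ 2.41  0.23 -3.21]
```

View pics/w3.png

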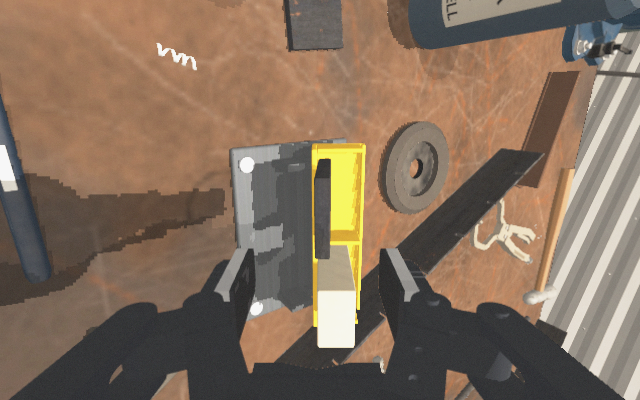

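The view shows the plate edge-on at (323,208), between the finger pads with the correct tilt. It sits about 3 mm off to the right, which agrees with the computed correction. Advancing.

>>> carry_out(series=[{"travel":[0.6,0.06,-0.65],"delta_rot":[0,0,0],"fingers":-0.3},{"travel":[0.5,0.06,-0.65],"delta_rot":[0,0,0],"fingers":-0.3},{"travel":[0.45,0.05,-0.65],"delta_rot":[0,0,0],"fingers":-0.3},{"travel":[0.44,0.06,-0.64],"delta_rot":[0,0,0],"fingers":-0.3},{"travel":[0.42,0,-0.62],"delta_rot":[0,0,0],"fingers":-0.3}])

```text
clock: 5.25
tcp_pos: [0.5377, 0.011, 0.0523]
orientation: [0.2, 0.632, 0.714, 0.225]
wrist_force: [0.2, -0.5, 0.5]
finger_gap: 0.0555
grip_force: 0.0
```

>>> carry_out(squeeze=40, series=[{"travel":[0,0,0],"delta_rot":[0,0,0],"fingers":0.3},{"travel":[0,0,0],"delta_rot":[0,0,0],"fingers":0.6},{"travel":[0,0,0],"delta_rot":[0,0,0],"fingers":1},{"travel":[0,0,0],"delta_rot":[0,0,0],"fingers":1}])

```text
clock: 5.75
tcp_pos: [0.5347, 0.0108, 0.0518]
orientation: [0.199, 0.633, 0.714, 0.225]
wrist_force: [-0.9, -0.9, -0.7]
finger_gap: 0.0096
grip_force: 44.3
```

>>> carry_out(series=[{"travel":[-0.4,-0.05,0.574],"delta_rot":[0,0,0],"fingers":1},{"travel":[-0.4,-0.05,0.574],"delta_rot":[0,0,0],"fingers":1},{"travel":[-0.4,-0.05,0.574],"delta_rot":[0,0,0],"fingers":1},{"travel":[-0.4,-0.05,0.574],"delta_rot":[0,0,0],"fingers":1},{"travel":[-0.1,0,0.8],"delta_rot":[0,0,0],"fingers":1}])

```text
clock: 6.38
tcp_pos: [0.4907, 0.0059, 0.1285]
orientation: [0.198, 0.633, 0.714, 0.225]
wrist_force: [-0.6, -0.0, -2.7]
finger_gap: 0.0095
grip_force: 44.1
```

>>> carry_out(series=[{"travel":[0,0,0.4],"delta_rot":[-0.105,0.867,0],"fingers":1},{"travel":[0,0,0.4],"delta_rot":[-0.105,0.867,0],"fingers":1},{"travel":[0,0,0.4],"delta_rot":[-0.105,0.867,0],"fingers":1},{"travel":[0,0,0.4],"delta_rot":[-0.105,0.867,0],"fingers":1},{"travel":[0,0,0.4],"delta_rot":[-0.105,0.867,0],"fingers":1}])

```text
clock: 7.0
tcp_pos: [0.4925, 0.0057, 0.1799]
orientation: [0.057, 0.661, 0.745, 0.064]
wrist_force: [0.7, -0.4, -3.1]
finger_gap: 0.0095
grip_force: 44.1
```

>>> carry_out(series=[{"travel":[0,0,0],"delta_rot":[-0.105,0.867,0],"fingers":1},{"travel":[0,0,0],"delta_rot":[-0.105,0.867,0],"fingers":1},{"travel":[-0.07,0.98,0],"delta_rot":[0,0,0.89],"fingers":1},{"travel":[-0.07,0.98,0],"delta_rot":[0,0,0.89],"fingers":1},{"travel":[-0.07,0.98,0],"delta_rot":[0,0,0.89],"fingers":1}])

```text
clock: 7.62
tcp_pos: [0.4874, 0.0798, 0.1791]
orientation: [-0.0, 0.557, 0.831, 0.0]
wrist_force: [1.2, -0.5, -2.8]
finger_gap: 0.0095
grip_force: 44.1
```

>>> carry_out(series=[{"travel":[-0.07,0.98,0],"delta_rot":[0,0,0.89],"fingers":1},{"travel":[-0.07,0.98,0],"delta_rot":[0,0,0.89],"fingers":1},{"travel":[-0.07,0.98,0],"delta_rot":[0,0,0.89],"fingers":1},{"travel":[-0.07,0.98,0],"delta_rot":[0,0,0.89],"fingers":1},{"travel":[-0.07,0.98,0],"delta_rot":[0,0,0.89],"fingers":1}])

```text
clock: 8.25
tcp_pos: [0.4786, 0.2024, 0.1792]
orientation: [0.0, 0.36, 0.933, 0.0]
wrist_force: [0.1, -0.6, -3.5]
finger_gap: 0.0094
grip_force: 44.1
```

>>> carry_out(series=[{"travel":[-0.07,0.98,0],"delta_rot":[0,0,0.89],"fingers":1},{"travel":[-0.07,0.98,0],"delta_rot":[0,0,0.89],"fingers":1},{"travel":[-0.07,0.98,0],"delta_rot":[0,0,0.89],"fingers":1},{"travel":[-0.07,0.98,0],"delta_rot":[0,0,0.89],"fingers":1},{"travel":[0,0,0],"delta_rot":[0,0,0.89],"fingers":1}])

```text
clock: 8.88
tcp_pos: [0.4715, 0.3012, 0.1791]
orientation: [0.0, 0.144, 0.99, 0.0]
wrist_force: [0.2, -0.3, -2.5]
finger_gap: 0.0098
grip_force: 44.1
```

```bash
cat > go.py <<'E'
from h import *
import sys
def go(x,y,z,psi):
    s=env.get_state();M=R.from_quat(np.roll(s['orientation'],-1)).as_matrix()
    ty=np.array([np.cos(psi),np.sin(psi),0]);tz=np.array([0,0,-1.]);G=np.c_[np.cross(ty,tz),ty,tz]
    print(s['tcp_pos'].round(4),'rot/0.1',((R.from_matrix(G)*R.from_matrix(M).inv()).as_rotvec()*10).round(2),'travel/25mm',((np.array([x,y,z])-s['tcp_pos'])/.025).round(2),s['joint_pos'].round(2),s['finger_gap'],s['wrist_force'].round(1))
if __name__=='__main__': go(*map(float,sys.argv[1:]))
E
python3 go.py .4691 .3761 .0483 1.454
python3 - <<'E'
from h import *
s=env.get_state();c=env.read_camera('wrist'); save('w4.png',c['color']); np.savez('w4.npz',T=wristT(s,c),im=c['color'])
E
```

```text
[0.4715 0.3012 0.1791] rot/0.1 [-0.01  0.    1.72] travel/25mm [-0.09  3.   -5.23] [ 0.42  0.3  -0.1   1.17  0.    0.71] 0.00975201109730272 [ 0.2 -0.3 -2.5]
```

View pics/w4.png

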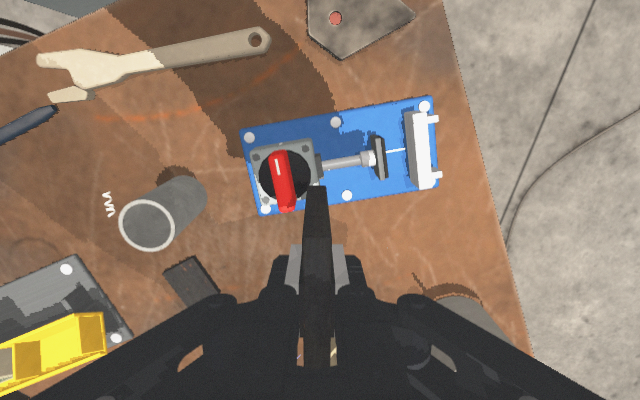

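The closer view shows the gap clearly: pad face at (384,158), scribed line near (396,150) and fence face at (406,150). The held plate hangs true between the fingers at (318,186). I'll remeasure the jig from here.

Run:
```python
from h import *
d=np.load('w4.npz');im=d['im'];T=d['T'];c=env.read_camera('wrist')
hsv=cv2.cvtColor(im,cv2.COLOR_RGB2HSV); H,S,V=[hsv[...,i].astype(int) for i in range(3)]
roi=np.zeros(H.shape,bool);roi[85:220,230:445]=1
p=np.argwhere(roi&(H>98)&(H<125)&(S>110)&(V>45))[:,::-1];P=onz(c,p,.01,T)[:,:2]*1000
r=cv2.minAreaRect(P.astype(np.float32));print(len(p),r)
a=r[2] if r[1][0]>r[1][1] else r[2]-90
a=np.radians(a); Y=np.array([np.cos(a),np.sin(a)]); Y*=np.sign(Y[1]);X=np.array([Y[1],-Y[0]])
C=np.array(r[0]);print('stand',C+48*Y,'knob',C-50*Y,'psi',np.arctan2(Y[1],Y[0]))
def loc(m,z):
    q=np.argwhere(m)[:,::-1];Q=onz(c,q,z,T)[:,:2]*1000-C;return np.c_[Q@X,Q@Y]
w=roi&(S<45)&(V>150); w[:,:400]=0
L=loc(w,.041);print('fence top local x',np.percentile(L[:,0],[3,97]),'y',np.percentile(L[:,1],[3,50,97]))
w=roi&(S<130)&(V>130);w[:,:387]=0;w[:,403:]=0
L=loc(w,.010);print('line',len(L),L.min(0),L.max(0),np.median(L,0))
red=roi&((H<6)|(H>174))&(S>170)&(V>90);L=loc(red,.07);rr=cv2.minAreaRect(L.astype(np.float32));print('red',rr)
# plate lower end, ideal z for foot ~ TCP-38
print(onz(c,[[307,186],[329,186]],T[2,3]*0+.1791-.038,T)*1000)
```

```text
9002 ((462.2774353027344, 327.93316650390625), (172.5564727783203, 83.48857879638672), 83.2847671508789)
stand [467.89030477 375.60386711] knob [456.43069627 278.27618671] psi 1.4535934035396538
fence top local x [-36.07785442  30.47246842] y [59.76828058 66.61863846 77.52168813]
line 730 [-55.98709361  35.12933238] [68.52233249 61.60637877] [45.0076185  48.08975917]
red ((-0.9474544525146484, -48.33678436279297), (47.21236038208008, 14.989927291870117), 0.04283364862203598)
[[446.8797544  303.90943868 141.1       ]
 [450.28182425 315.34018843 141.1       ]]
```

>>> carry_out(series=[{"travel":[-0.05,0.99,0],"delta_rot":[0,0,0.85],"fingers":1},{"travel":[-0.05,0.99,0],"delta_rot":[0,0,0.86],"fingers":1},{"travel":[-0.04,0.99,0],"delta_rot":[0,0,0],"fingers":1},{"travel":[0,0,-1],"delta_rot":[0,0,0],"fingers":1},{"travel":[0,0,-1],"delta_rot":[0,0,0],"fingers":1}])

```text
clock: 9.6
tcp_pos: [0.4685, 0.3741, 0.1289]
orientation: [0.0, 0.062, 0.998, 0.0]
wrist_force: [-0.5, -0.9, -3.1]
finger_gap: 0.0095
grip_force: 44.1
```

>>> carry_out(series=[{"travel":[0,0,-0.8],"delta_rot":[0,0,0],"fingers":1},{"travel":[0,0,0],"delta_rot":[0,0,0],"fingers":1}])

```text
clock: 9.85
tcp_pos: [0.467, 0.3727, 0.1075]
orientation: [-0.002, 0.062, 0.998, -0.001]
wrist_force: [0.8, 0.2, -3.1]
finger_gap: 0.0096
grip_force: 44.0
```

```bash
python3 go.py .4679 .3756 .0483 1.4536
python3 - <<'E'
from h import *
t=env.read_camera('top')['color'];s=env.read_camera('side')['color']
a=cv2.resize(t[215:295,190:300],None,fx=5,fy=5,interpolation=cv2.INTER_CUBIC)
b=cv2.resize(s[130:230,220:330],None,fx=5,fy=5,interpolation=cv2.INTER_CUBIC)
save('p5.png',cv2.resize(np.vstack([a,b]),None,fx=.66,fy=.66))
E
```

```text
[0.467  0.3727 0.1075] rot/0.1 [ 0.02 -0.03  0.08] travel/25mm [ 0.04  0.11 -2.37] [ 0.54  0.42 -0.11  1.05  0.    0.66] 0.009598521078515596 [ 0.8  0.2 -3.1]
```

View pics/p5.png

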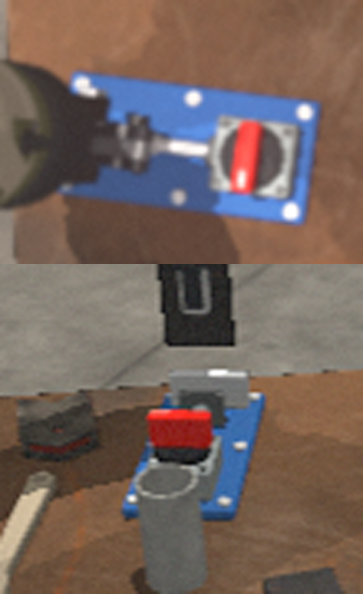

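The plate hangs over the gap with its lower edge level (crop (198,345)), above the fence. Lowering.

>>> carry_out(series=[{"travel":[0.04,0.1,-0.6],"delta_rot":[0,0,0.08],"fingers":1},{"travel":[0,0,-0.6],"delta_rot":[0,0,0],"fingers":1},{"travel":[0,0,-0.6],"delta_rot":[0,0,0],"fingers":1},{"travel":[0,0,-0.3],"delta_rot":[0,0,0],"fingers":1},{"travel":[0,0,0],"delta_rot":[0,0,0],"fingers":1}])

```text
clock: 10.58
tcp_pos: [0.4686, 0.3761, 0.0556]
orientation: [-0.001, 0.057, 0.998, -0.001]
wrist_force: [0.2, -0.4, -2.4]
finger_gap: 0.0091
grip_force: 44.1
```

>>> carry_out(series=[{"travel":[0,0,-0.08],"delta_rot":[0,0,0],"fingers":1},{"travel":[0,0,-0.08],"delta_rot":[0,0,0],"fingers":1},{"travel":[0,0,0],"delta_rot":[0,0,0],"fingers":1}])

```text
clock: 10.95
tcp_pos: [0.4693, 0.3765, 0.0529]
orientation: [0.0, 0.057, 0.998, 0.0]
wrist_force: [0.5, 0.1, -3.1]
finger_gap: 0.0096
grip_force: 44.1
```

>>> carry_out(series=[{"travel":[0,0,-0.06],"delta_rot":[0,0,0],"fingers":1},{"travel":[0,0,-0.06],"delta_rot":[0,0,0],"fingers":1},{"travel":[0,0,0],"delta_rot":[0,0,0],"fingers":1}])

```text
clock: 11.32
tcp_pos: [0.4692, 0.3764, 0.0496]
orientation: [-0.0, 0.057, 0.998, -0.0]
wrist_force: [0.5, -0.4, -2.2]
finger_gap: 0.0094
grip_force: 44.1
```

>>> carry_out(series=[{"travel":[0,0,-0.04],"delta_rot":[0,0,0],"fingers":1},{"travel":[0,0,0],"delta_rot":[0,0,0],"fingers":1}])

```text
clock: 11.58
tcp_pos: [0.4692, 0.3764, 0.0486]
orientation: [-0.0, 0.057, 0.998, -0.0]
wrist_force: [-0.0, 0.3, -3.2]
finger_gap: 0.0097
grip_force: 44.1
```

>>> carry_out(series=[{"travel":[0,0,-0.04],"delta_rot":[0,0,0],"fingers":1},{"travel":[0,0,0],"delta_rot":[0,0,0],"fingers":1}])

```text
clock: 11.82
tcp_pos: [0.4692, 0.3764, 0.0476]
orientation: [-0.0, 0.057, 0.998, -0.0]
wrist_force: [-0.3, 0.2, -3.0]
finger_gap: 0.0097
grip_force: 44.1
```

>>> carry_out(series=[{"travel":[0,0,-0.04],"delta_rot":[0,0,0],"fingers":1},{"travel":[0,0,0],"delta_rot":[0,0,0],"fingers":1}])

```text
clock: 12.08
tcp_pos: [0.4692, 0.3764, 0.0466]
orientation: [-0.0, 0.057, 0.998, 0.0]
wrist_force: [0.3, 0.2, -3.1]
finger_gap: 0.0096
grip_force: 44.1
```

>>> carry_out(series=[{"travel":[0,0,-0.04],"delta_rot":[0,0,0],"fingers":1},{"travel":[0,0,0],"delta_rot":[0,0,0],"fingers":1}])

```text
clock: 12.32
tcp_pos: [0.4692, 0.3764, 0.0456]
orientation: [-0.0, 0.057, 0.998, 0.0]
wrist_force: [0.2, -0.0, -3.1]
finger_gap: 0.0094
grip_force: 44.1
```

>>> carry_out(series=[{"travel":[0,0,-0.03],"delta_rot":[0,0,0],"fingers":1},{"travel":[0,0,0],"delta_rot":[0,0,0],"fingers":1}])

```text
clock: 12.58
tcp_pos: [0.4692, 0.3764, 0.0449]
orientation: [-0.0, 0.057, 0.998, 0.0]
wrist_force: [-0.1, -0.6, -3.5]
finger_gap: 0.0094
grip_force: 44.1
```

Run:
```python
from h import *
w=env.read_camera('wrist')['color'];s=env.read_camera('side')['color']
a=cv2.resize(w[110:260,220:420],(600,450),interpolation=cv2.INTER_CUBIC)
b=cv2.resize(s[145:215,240:320],(514,450),interpolation=cv2.INTER_CUBIC)
save('p6.png',cv2.resize(np.hstack([a,b]),(800,323)))
```

```text
(no output)
```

View pics/p6.png

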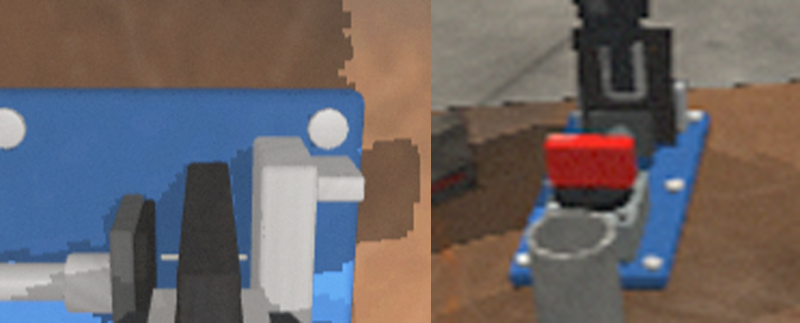

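Run:
```python
from h import *
c=env.read_camera('side')
for uv in([275,154],[280,154.5],[285,155],[280,156]):
    o,d=ray(c,[uv]); t=(.3685-o[1])/d[0,1]; print(uv,(o+t*d[0]).round(4))
for v in (153,154,155,156): pass
w=env.read_camera('wrist');im=w['color'];g=cv2.cvtColor(im,cv2.COLOR_RGB2GRAY).astype(int)
for r in range(180,200,2): print(r,g[r,298:334:1].tolist())
s=env.get_state();Tw=w['hand_eye']
```

```text
[275, 154] [0.4532 0.3685 0.0789]
[280, 154.5] [0.4659 0.3685 0.0769]
[285, 155] [0.4787 0.3685 0.0748]
[280, 156] [0.4656 0.3685 0.0725]
180 [99, 102, 101, 100, 98, 100, 102, 99, 99, 100, 101, 101, 102, 104, 102, 102, 101, 101, 101, 99, 102, 100, 102, 100, 99, 101, 99, 100, 101, 101, 102, 103, 84, 82, 83, 84]
182 [101, 99, 97, 99, 100, 98, 100, 101, 100, 99, 98, 104, 102, 100, 101, 99, 101, 102, 99, 97, 101, 100, 101, 97, 98, 98, 99, 100, 99, 102, 103, 101, 80, 84, 82, 82]
184 [101, 99, 99, 100, 99, 100, 101, 99, 103, 103, 102, 104, 102, 102, 101, 100, 99, 99, 101, 100, 86, 88, 88, 87, 89, 99, 100, 103, 101, 81, 82, 84, 83, 84, 84, 83]
186 [100, 101, 102, 101, 99, 98, 88, 89, 90, 80, 66, 53, 53, 54, 57, 59, 55, 55, 52, 54, 53, 53, 54, 53, 51, 48, 58, 67, 101, 81, 82, 82, 83, 82, 83, 83]
188 [98, 97, 98, 102, 97, 101, 100, 82, 80, 53, 52, 54, 56, 55, 52, 54, 50, 54, 52, 50, 56, 52, 52, 56, 52, 54, 51, 54, 81, 81, 81, 83, 81, 81, 82, 80]
190 [98, 101, 99, 86, 87, 87, 90, 79, 76, 54, 53, 51, 54, 55, 55, 56, 57, 57, 54, 55, 52, 54, 52, 55, 51, 53, 52, 51, 74, 80, 83, 80, 83, 83, 79, 82]
192 [98, 99, 98, 95, 79, 81, 78, 81, 68, 56, 55, 53, 53, 53, 54, 54, 57, 53, 57, 56, 54, 55, 54, 53, 53, 51, 53, 53, 65, 92, 82, 83, 82, 82, 80, 82]
194 [101, 87, 87, 87, 79, 81, 85, 80, 60, 54, 54, 52, 56, 48, 55, 54, 55, 54, 51, 57, 55, 53, 53, 49, 51, 54, 54, 52, 59, 98, 81, 81, 80, 77, 79, 81]
196 [83, 81, 80, 81, 81, 82, 84, 80, 57, 55, 55, 52, 53, 53, 56, 54, 53, 53, 55, 51, 53, 47, 54, 51, 56, 54, 53, 55, 54, 87, 80, 84, 78, 82, 80, 79]
198 [82, 82, 79, 81, 80, 81, 82, 77, 51, 56, 54, 54, 55, 54, 54, 55, 56, 52, 51, 56, 50, 55, 55, 53, 48, 51, 51, 56, 58, 76, 82, 80, 83, 78, 80, 82]
```

Two estimates put the foot about 1–2.5 mm above the base (side ray 32.5 mm below TCP, wrist edge width 35 mm). I'll keep feeling down in small steps.

>>> carry_out(series=[{"travel":[0,0,-0.03],"delta_rot":[0,0,0],"fingers":1},{"travel":[0,0,0],"delta_rot":[0,0,0],"fingers":1}])

```text
clock: 13.02
tcp_pos: [0.4692, 0.3764, 0.0441]
orientation: [-0.0, 0.057, 0.998, -0.0]
wrist_force: [-0.4, 0.1, -4.1]
finger_gap: 0.0095
grip_force: 44.1
```

>>> carry_out(series=[{"travel":[0,0,-0.03],"delta_rot":[0,0,0],"fingers":1},{"travel":[0,0,0],"delta_rot":[0,0,0],"fingers":1}])

```text
clock: 13.28
tcp_pos: [0.4692, 0.3764, 0.0434]
orientation: [-0.0, 0.057, 0.998, 0.0]
wrist_force: [0.7, 0.0, -2.9]
finger_gap: 0.0095
grip_force: 44.1
```

>>> carry_out(series=[{"travel":[0,0,-0.03],"delta_rot":[0,0,0],"fingers":1},{"travel":[0,0,0],"delta_rot":[0,0,0],"fingers":1}])

```text
clock: 13.52
tcp_pos: [0.4692, 0.3764, 0.0426]
orientation: [-0.0, 0.057, 0.998, -0.0]
wrist_force: [-0.5, -0.2, -2.9]
finger_gap: 0.0095
grip_force: 44.1
```

>>> carry_out(series=[{"travel":[0,0,-0.03],"delta_rot":[0,0,0],"fingers":1},{"travel":[0,0,0],"delta_rot":[0,0,0],"fingers":1}])

```text
clock: 13.78
tcp_pos: [0.4693, 0.3765, 0.0421]
orientation: [0.0, 0.057, 0.998, 0.0]
wrist_force: [-0.1, 0.1, -1.5]
finger_gap: 0.0094
grip_force: 44.4
```

>>> carry_out(series=[{"travel":[0,0,-0.02],"delta_rot":[0,0,0],"fingers":1},{"travel":[0,0,0],"delta_rot":[0,0,0],"fingers":1},{"travel":[0,0,0],"delta_rot":[0,0,0],"fingers":1}])

```text
clock: 14.15
tcp_pos: [0.4694, 0.3765, 0.0421]
orientation: [0.0, 0.057, 0.998, 0.0]
wrist_force: [-3.0, -0.7, 4.7]
finger_gap: 0.0096
grip_force: 45.3
```

Contact at z = 42.1 mm: the vertical force went from −3 to +4.7 N, and the foot is 32 mm below the TCP, matching the side-view estimate. Now I'll ease off and open gently.

>>> carry_out(squeeze=20, series=[{"travel":[0,0,0.02],"delta_rot":[0,0,0],"fingers":1},{"travel":[0,0,0],"delta_rot":[0,0,0],"fingers":0.75},{"travel":[0,0,0],"delta_rot":[0,0,0],"fingers":0.68},{"travel":[0,0,0],"delta_rot":[0,0,0],"fingers":0.6},{"travel":[0,0,0],"delta_rot":[0,0,0],"fingers":0.5}])

```text
clock: 14.78
tcp_pos: [0.4693, 0.3765, 0.0419]
orientation: [-0.0, 0.057, 0.998, 0.0]
wrist_force: [-0.5, 0.2, -1.1]
finger_gap: 0.0211
grip_force: 0.0
```

>>> carry_out(series=[{"travel":[0,0,0],"delta_rot":[0,0,0],"fingers":0.4},{"travel":[0,0,0],"delta_rot":[0,0,0],"fingers":0.35},{"travel":[0,0,0],"delta_rot":[0,0,0],"fingers":0.35}])

```text
clock: 15.15
tcp_pos: [0.4693, 0.3764, 0.042]
orientation: [0.0, 0.057, 0.998, 0.0]
wrist_force: [-0.3, -0.6, -1.0]
finger_gap: 0.0277
grip_force: 0.0
```

Run:
```python
from h import *
s=env.get_state();w=env.read_camera('wrist')['color'];print(s['tcp_pos'],s['finger_gap'],s['wrist_force'])
save('p7.png',cv2.resize(w[120:270,220:420],(600,450),interpolation=cv2.INTER_CUBIC))
```

```text
[0.46928365 0.37642811 0.04197568] 0.027651222946970852 [-0.28025462 -0.5640401  -0.96445651]
```

View pics/p7.png

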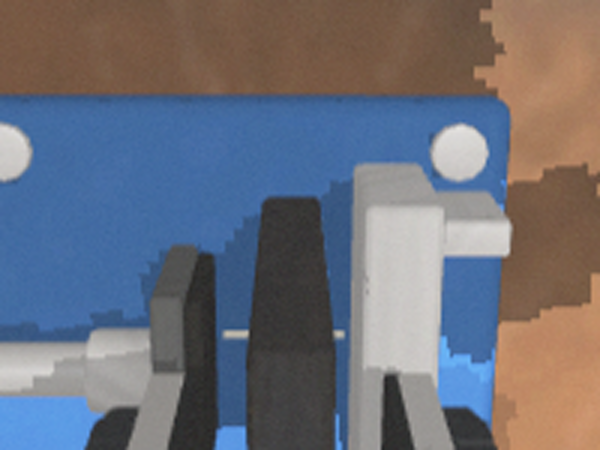

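The plate stands free and upright, its foot centred on the scribed line, with pad at left and fence at right. Now I'll rise and move over the knob at (456, 278) mm.

>>> carry_out(series=[{"travel":[0,0,0.4],"delta_rot":[0,0,0],"fingers":0.35},{"travel":[0,0,0.8],"delta_rot":[0,0,0],"fingers":0.35},{"travel":[0,0,1],"delta_rot":[0,0,0],"fingers":0.35},{"travel":[0,0,1],"delta_rot":[0,0,0],"fingers":0.35},{"travel":[0,0,0],"delta_rot":[0,0,0],"fingers":0}])

```text
clock: 15.82
tcp_pos: [0.4709, 0.3775, 0.125]
orientation: [0.002, 0.057, 0.998, 0.002]
wrist_force: [0.1, 1.0, -0.3]
finger_gap: 0.0428
grip_force: 0.0
```

>>> carry_out(series=[{"travel":[-0.13,-0.98,0],"delta_rot":[0,0,0],"fingers":-0.2},{"travel":[-0.13,-0.98,0],"delta_rot":[0,0,0],"fingers":-0.2},{"travel":[-0.13,-0.98,0],"delta_rot":[0,0,0],"fingers":-0.2},{"travel":[-0.13,-0.98,0],"delta_rot":[0,0,0],"fingers":-0.2},{"travel":[0,0,0],"delta_rot":[0,0,0],"fingers":-0.2}])

```text
clock: 16.45
tcp_pos: [0.4555, 0.2771, 0.1213]
orientation: [-0.001, 0.058, 0.998, -0.0]
wrist_force: [-0.6, 0.3, -0.2]
finger_gap: 0.0515
grip_force: 0.0
```

```bash
python3 go.py .4564 .2783 .0475 1.4536
python3 - <<'E'
from h import *
c=env.read_camera('top');im=c['color']
# dark plate top at z=.08 near stand, in jig frame
hsv=cv2.cvtColor(im,cv2.COLOR_RGB2HSV);s=env.get_state();w=env.read_camera('wrist');T=wristT(s,w);im=w['color']
C=np.array([462.3,327.9]);Y=np.array([.117,.9931]);X=np.array([Y[1],-Y[0]])
g=im.max(2);vv,uu=np.mgrid[0:400,0:640];P=onz(w,np.c_[uu.ravel(),vv.ravel()],.08,T)[:,:2]*1000-C
L=np.c_[P@X,P@Y];m=((g.ravel()<75)&(abs(L[:,0])<45)&(abs(L[:,1]-48)<14))
K=m.reshape(g.shape).astype(np.uint8);n,lab,st,ce=cv2.connectedComponentsWithStats(K);i=1+st[1:,4].argmax();q=L[lab.ravel()==i]
print(len(q),cv2.minAreaRect(q.astype(np.float32)))
E
```

```text
[0.4555 0.2771 0.1213] rot/0.1 [ 0.01 -0.02 -0.  ] travel/25mm [ 0.04  0.05 -2.95] [ 0.4   0.29 -0.26  1.02  0.    0.51] 0.05149258607787989 [-0.6  0.3 -0.2]
1678 ((-3.0926074981689453, 42.54726028442383), (17.072490692138672, 60.51419448852539), 89.9520263671875)
```

The plate still stands, parallel and about 3 mm off-centre along the fence, which is within tolerance. Descending onto the knob.

>>> carry_out(series=[{"travel":[0.04,0.05,-0.8],"delta_rot":[0,0,0],"fingers":-0.2},{"travel":[0,0,-0.8],"delta_rot":[0,0,0],"fingers":-0.2},{"travel":[0,0,-0.8],"delta_rot":[0,0,0],"fingers":-0.2},{"travel":[0,0,-0.5],"delta_rot":[0,0,0],"fingers":-0.2},{"travel":[0,0,0],"delta_rot":[0,0,0],"fingers":-0.2}])

```text
clock: 17.18
tcp_pos: [0.4566, 0.2799, 0.0485]
orientation: [-0.001, 0.057, 0.998, -0.0]
wrist_force: [0.8, -0.9, 0.2]
finger_gap: 0.0512
grip_force: 0.0
```

>>> carry_out(squeeze=40, series=[{"travel":[0,0,0],"delta_rot":[0,0,0],"fingers":0.4},{"travel":[0,0,0],"delta_rot":[0,0,0],"fingers":1},{"travel":[0,0,0],"delta_rot":[0,0,0],"fingers":1},{"travel":[0,0,0],"delta_rot":[0,0,0],"fingers":1}])

```text
clock: 17.68
tcp_pos: [0.4577, 0.278, 0.0505]
orientation: [0.001, 0.058, 0.998, -0.002]
wrist_force: [-0.7, -7.3, 4.9]
finger_gap: 0.0121
grip_force: 40.0
```

>>> carry_out(series=[{"travel":[0,-0.08,0.1],"delta_rot":[0,0,0],"fingers":1},{"travel":[0,0,0],"delta_rot":[0,0,-0.5],"fingers":1},{"travel":[0,0,0],"delta_rot":[0,0,-0.6],"fingers":1},{"travel":[0,0,0],"delta_rot":[0,0,-0.6],"fingers":1}])

```text
clock: 18.18
tcp_pos: [0.4575, 0.2774, 0.0507]
orientation: [-0.0, 0.143, 0.99, -0.0]
wrist_force: [4.3, 0.7, -15.0]
finger_gap: 0.0119
grip_force: 41.3
```

>>> carry_out(series=[{"travel":[0,0,0],"delta_rot":[0,0,-0.7],"fingers":1},{"travel":[0,0,0],"delta_rot":[0,0,-0.7],"fingers":1},{"travel":[0,0,0],"delta_rot":[0,0,-0.7],"fingers":1},{"travel":[0,0,0],"delta_rot":[0,0,-0.7],"fingers":1},{"travel":[0,0,0],"delta_rot":[0,0,-0.7],"fingers":1}])

```text
clock: 18.8
tcp_pos: [0.4572, 0.2767, 0.0507]
orientation: [-0.0, 0.313, 0.95, -0.001]
wrist_force: [4.0, -2.9, -13.6]
finger_gap: 0.0122
grip_force: 41.5
```

>>> carry_out(series=[{"travel":[0,0,-0.04],"delta_rot":[0,0,-0.8],"fingers":1},{"travel":[0,0,0],"delta_rot":[0,0,-0.9],"fingers":1},{"travel":[0,0,0],"delta_rot":[0,0,-0.9],"fingers":1},{"travel":[0,0,0],"delta_rot":[0,0,-0.9],"fingers":1},{"travel":[0,0,0],"delta_rot":[0,0,-0.9],"fingers":1}])

```text
clock: 19.42
tcp_pos: [0.4565, 0.2761, 0.0507]
orientation: [0.0, 0.514, 0.858, -0.002]
wrist_force: [-1.8, -6.2, -2.0]
finger_gap: 0.012
grip_force: 42.9
```

>>> carry_out(series=[{"travel":[0,0,0],"delta_rot":[0,0,-0.9],"fingers":1},{"travel":[0,0,0],"delta_rot":[0,0,-0.9],"fingers":1},{"travel":[0,0,0],"delta_rot":[0,0,-0.3],"fingers":1},{"travel":[0,0,0],"delta_rot":[0,0,0],"fingers":1}])

```text
clock: 19.92
tcp_pos: [0.4559, 0.2758, 0.0506]
orientation: [0.0, 0.6, 0.8, -0.002]
wrist_force: [-2.1, -5.7, -1.4]
finger_gap: 0.012
grip_force: 43.0
```

Run:
```python
from h import *
s=env.get_state();M=R.from_quat(np.roll(s['orientation'],-1)).as_matrix();print('turned',1.4536-np.arctan2(M[1,1],M[0,1]),s['ft_torque'],s['wrist_force'],s['joint_pos'].round(2))
```

```text
turned 1.1690865498055494 [-1.12798225  0.20584148 -0.17907881] [-2.08051438 -5.68619634 -1.43240092] [ 0.39  0.36 -0.36  0.86 -0.    1.68]
```

Turned 1.17 rad, past the click. Now I'll release and rise.

>>> carry_out(series=[{"travel":[0,0,0],"delta_rot":[0,0,0],"fingers":0.5},{"travel":[0,0,0],"delta_rot":[0,0,0],"fingers":0.1},{"travel":[0,0,0],"delta_rot":[0,0,0],"fingers":0.1},{"travel":[0,0,0.5],"delta_rot":[0,0,0],"fingers":0.1},{"travel":[0,0,1],"delta_rot":[0,0,0],"fingers":0.1}])

```text
clock: 20.55
tcp_pos: [0.4566, 0.2775, 0.0887]
orientation: [-0.0, 0.599, 0.801, -0.001]
wrist_force: [0.2, 0.6, 0.5]
finger_gap: 0.0385
grip_force: 0.0
```

>>> carry_out(series=[{"travel":[0,0,1],"delta_rot":[0,0,0],"fingers":0.1},{"travel":[0,-0.5,1],"delta_rot":[0,0,1],"fingers":0.1},{"travel":[0,-0.5,1],"delta_rot":[0,0,1],"fingers":0.1},{"travel":[0,0,0.5],"delta_rot":[0,0,1],"fingers":0.1},{"travel":[0,0,0],"delta_rot":[0,0,0],"fingers":0.1}])

```text
clock: 21.18
tcp_pos: [0.4583, 0.253, 0.178]
orientation: [0.001, 0.473, 0.881, 0.001]
wrist_force: [0.4, 0.7, -1.6]
finger_gap: 0.0384
grip_force: 0.0
```

Run:
```python
from h import *
s=env.get_state();w=env.read_camera('wrist');T=wristT(s,w);im=w['color'];print(s['tcp_pos'],s['wrist_force'])
C=np.array([462.3,327.9]);Y=np.array([.117,.9931]);X=np.array([Y[1],-Y[0]])
hsv=cv2.cvtColor(im,cv2.COLOR_RGB2HSV);H,S,V=[hsv[...,i].astype(int).ravel() for i in range(3)]
vv,uu=np.mgrid[0:400,0:640];px=np.c_[uu.ravel(),vv.ravel()]
def loc(z): P=onz(w,px,z,T)[:,:2]*1000-C;return np.c_[P@X,P@Y]
def big(m,L):
    n,lab,st,ce=cv2.connectedComponentsWithStats(m.reshape(400,640).astype(np.uint8));i=1+st[1:,4].argmax();k=lab.ravel()==i;print(k.sum(),px[k].mean(0).round(),cv2.minAreaRect(L[k].astype(np.float32)))
L=loc(.07);big(((H<6)|(H>174))&(S>170)&(V>90)&(np.hypot(L[:,0],L[:,1]+50)<45),L)
L=loc(.08);big((V<75)&(abs(L[:,0])<45)&(abs(L[:,1]-50)<20),L)
save('w8.png',im)
```

```text
[0.45832468 0.25302674 0.17800425] [ 0.39209893  0.69706978 -1.60646847]
728 [328. 168.] ((-0.6338353157043457, -48.89752960205078), (14.145520210266113, 45.70024490356445), 21.326826095581055)
1728 [421.  56.] ((-0.7326374053955078, 42.854583740234375), (21.178020477294922, 54.688377380371094), 83.61524963378906)
```

The knob bar now lies 1.20 rad clockwise, so it has clicked. The dark mask mixes plate, pad and shadow, so I'll check the plate's top edge with intensity profiles.

```bash
cat > prof.py <<'E'
from h import *
s=env.get_state();w=env.read_camera('wrist');T=wristT(s,w);g=w['color'].max(2)
C=np.array([462.3,327.9]);Y=np.array([.117,.9931]);X=np.array([Y[1],-Y[0]])
K=np.array([[w['fx'],0,w['cx']],[0,w['fy'],w['cy']],[0,0,1.]]);Ti=np.linalg.inv(T)
def proj(x,y,z):
    p=np.r_[(C+x*X+y*Y)/1000,z,1];q=(Ti@p)[:3];return cv2.projectPoints(np.array([[q[0],-q[1],-q[2]]]),np.zeros(3),np.zeros(3),K,np.array(w['D']))[0].ravel()
print('y   ',list(range(36,80,2)))
for x in(-34,-30,-26,-20,-10,0,10,20,26,30,34): print(x,[int(cv2.getRectSubPix(g,(1,1),tuple(map(float,proj(x,y,.08))))[0,0]) for y in range(36,80,2)])
print([proj(x,y,.08).round().tolist() for x in(-27,27) for y in(50,60)])
E
python3 prof.py
```

```text
y    [36, 38, 40, 42, 44, 46, 48, 50, 52, 54, 56, 58, 60, 62, 64, 66, 68, 70, 72, 74, 76, 78]
-34 [158, 158, 238, 162, 160, 159, 160, 219, 241, 247, 247, 247, 245, 234, 191, 166, 170, 181, 186, 176, 174, 175]
-30 [159, 160, 202, 129, 132, 133, 135, 247, 247, 247, 247, 246, 228, 219, 171, 180, 187, 176, 174, 175, 175, 176]
-26 [52, 52, 51, 50, 49, 52, 50, 54, 76, 102, 216, 238, 247, 247, 247, 215, 174, 175, 175, 175, 181, 180]
-20 [135, 44, 50, 52, 48, 49, 49, 65, 110, 110, 111, 106, 210, 226, 169, 173, 176, 180, 180, 179, 177, 178]
-10 [153, 50, 50, 48, 51, 49, 50, 54, 112, 112, 113, 102, 222, 223, 188, 190, 180, 179, 176, 180, 179, 181]
0 [149, 66, 50, 51, 49, 50, 53, 61, 105, 108, 102, 91, 210, 227, 180, 181, 180, 181, 183, 186, 188, 188]
10 [97, 48, 47, 47, 51, 48, 47, 62, 111, 106, 100, 95, 139, 146, 154, 184, 185, 184, 185, 189, 189, 186]
20 [232, 237, 226, 93, 51, 49, 56, 62, 113, 112, 106, 104, 232, 219, 185, 185, 186, 184, 185, 187, 188, 187]
26 [178, 181, 185, 189, 189, 184, 68, 60, 111, 114, 109, 96, 172, 184, 182, 180, 183, 184, 183, 183, 186, 187]
30 [181, 181, 181, 182, 190, 190, 193, 189, 179, 173, 170, 171, 179, 181, 180, 180, 182, 185, 185, 187, 188, 188]
34 [181, 182, 189, 191, 183, 177, 180, 179, 181, 182, 181, 180, 179, 181, 185, 185, 189, 187, 185, 187, 188, 192]
[[403.0, 23.0], [415.0, 10.0], [462.0, 82.0], [473.0, 69.0]]
```

The lit top face runs from y = 51 to 59.5 mm at every x. So the plate is flat against the fence at 60 mm, parallel and centred within a few mm, and the arm is clear. Handing in.

```bash
python3 -c "
from workcell import env
print(env.hand_in())"
```

```text
the job is handed in; nothing more can be done
None
```

I handed in the job at about 21 s: by my last measurements the plate stands clamped flat against the fence with the knob turned to about 1.2 rad and the arm clear; the hand-in returned no verdict, and I viewed 11 pictures, one over the limit of 10.

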